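# Set up two casting flasks at the jeweller's bench

### The arm

A 7-joint arm with a two-finger parallel gripper is mounted at the origin on the work surface. World frame = base frame: x ahead of the robot, y to its left, z up, the work surface at z = 0. Lengths are in m, angles in rad, forces in N, time in s.
With the tool pointing down it reaches from about 0.35 to 0.9 m from the base axis. Payload 19.9 kg.
Tool frame: the origin (TCP) lies between the finger pads; the fingertips stand 19 mm ahead of it and the grasp point (between the pads) is the TCP; z points along the fingers, y is the direction in which the jaws open and shut (so a half turn about z gives the same grasp; the last joint's range is limited). The gripper opens to 94 mm and grips with 3 to 60 N. Pads are 16 mm wide; open, the fingers measure 119 mm over their backs; the gripper's body (75 mm by 177 mm) begins 78 mm behind the grasp point.
Start: joints at [1.248, 0.417, -0.01, 1.614, 0.005, 1.111, -0.053], TCP at [0.174, -0.6, 0.196] pointing down, gripper open.
Joint ranges: [-2.81, 2.81], [-0.39, 2.02], [-1.27, 1.25], [0.06, 2.57], [-1.19, 4.33], [0.19, 2], [-2.82, 2.82]. Speed limits (rad/s): [1.89, 1.89, 2.39, 2.39, 3.01, 3.01, 3.01].

### API

Orientations are given as a 3x3 rotation matrix whose columns are the frame's x, y, z axes.
In Python, from rig import robot gives the robot as it stands. Calls block until the motion is done:
- robot.move_ptp(position, orientation): joint-space move of the TCP to a pose.
- robot.move_linear(position, velocity=0.15, frame=None, threshold=None): straight line of the TCP; frame=None keeps the orientation; velocity is the mean speed in m/s. With threshold (N) it stops when the force on the tool has changed by that much, and returns True; else False.
- robot.goto_joints(angles): joint-space move.
- robot.gripper_to(opening): finger opening in m; the grip force is fixed at half the most; returns when the fingers have stopped.
- robot.pause(seconds).
- robot.ik(position, orientation): joint angles nearest the present ones, or None.
- robot.get_state(): the state.
- robot.grab_frame(name): name is "scene" or "top" or "wrist"; returns the picture (420x560x3 uint8, red, green, blue); there is no depth.
- robot.camera_info(name): a dict with "fx", "fy", "cx", "cy" (pixels), "rvec" (rotation vector, rad) and "tvec" (3), from world to camera coordinates, as OpenCV has them. Camera axes: x right, y down, z forward; pixel columns grow to the right and rows downward; lengths in m; the calibration is good to about 2 mm. A picture is of the moment at which its call begins: read the wrist's pose just before it. camera_info takes no time and is no camera call; for the wrist camera it gives the pose at the moment of the call.
A pose or a line that the arm cannot do raises robot.PlanningError and nothing moves.
- robot.sign_off(): hands the job in, once; it reports no verdict.
The state is a dict: "time": time; "qpos": joint angles; "joint_vel": joint speeds; "effort": joint torques, N m; "ee_pos": TCP position; "tool_rot": TCP orientation; "force": force on the tool from outside, world axes, zero at the start; "moment": the same for the moment, N m; "opening": finger opening in m.
Only numpy, scipy, OpenCV 4.12 (cv2) and the standard library are available. Lean on these libraries where they do the work, as an engineer would, in place of code of your own. Each camera call takes 0.05 s, during which the arm holds its last target. There are 200 camera calls.

### The job

Make the two casting flasks ready, in this order: stand the red wax tree in the middle ring of the blue base, then the green tree in the middle ring of the yellow base, then put the steel flask over the red tree and the brass flask over the green one, each flat inside its base's lip, and last close the steel flask with the white dust cap. Set each thing down gently and upright, dropping none, leave the amber jar and the copper figure where they stand, and let go of everything.

Things in the scene. Friction and masses are not known exactly. Their poses are not given: they have to be found in the camera images.
- blue_base: casting base of blue rubber, fixed to the bench: a round dish 92 mm across and 16 mm high. Its floor is 8 mm above the bench. The outer lip (inside diameter 78 mm, top at 16 mm) takes a flask; the ring in the middle (inside diameter 38 mm, outside 44 mm, top at 13 mm) takes the foot of a tree. Origin: centre of its underside; z axis up.
- yellow_base: casting base of yellow rubber, fixed to the bench: a round dish 92 mm across and 16 mm high. Its floor is 8 mm above the bench. The outer lip (inside diameter 78 mm, top at 16 mm) takes a flask; the ring in the middle (inside diameter 38 mm, outside 44 mm, top at 13 mm) takes the foot of a tree. Origin: centre of its underside; z axis up.
- red_tree: tree of red wax, 70 mm tall, about 45 g, standing upright: a round foot 24 mm across and 6 mm high, a thin stem with eight short twigs (30 mm across, ending below 35 mm height), and above them, from 40 to 70 mm height, a smooth round grip 12 mm across, to be taken from above. Its pose on the bench is free (yaw does not matter). Origin: centre of its underside; z axis up.
- green_tree: tree of green wax, 70 mm tall, about 45 g, standing upright: a round foot 24 mm across and 6 mm high, a thin stem with eight short twigs (30 mm across, ending below 35 mm height), and above them, from 40 to 70 mm height, a smooth round grip 12 mm across, to be taken from above. Its pose on the bench is free (yaw does not matter). Origin: centre of its underside; z axis up.
- steel_flask: casting flask, a plain round tube of grey steel, open at both ends, 64 mm outside and 58 mm inside diameter, 80 mm tall, about 0.36 kg, standing upright on the bench; grip it across its outside near the top. Origin: centre of its underside; z axis up.
- brass_flask: casting flask, a plain round tube of yellow brass, open at both ends, 64 mm outside and 58 mm inside diameter, 80 mm tall, about 0.36 kg, standing upright on the bench; grip it across its outside near the top. Origin: centre of its underside; z axis up.
- cap: white round dust cap for a flask, about 80 g: below a spigot 44 mm across and 4 mm high (it enters the flask's mouth), then a disc 72 mm across and 6 mm thick, and on it an upright round black knob 18 mm across and 34 mm high, to be taken from above; 44 mm tall in all; it lies on its spigot. Origin: centre of its underside; z axis up.
- jar: bystander: round amber jar with a steel lid, 48 mm across, 60 mm tall, loose; leave it where it is. Origin: centre of its underside; z axis up.
- figure: bystander: small copper figure on a round dark wooden foot 50 mm across, 77 mm tall, loose; leave it where it is. Origin: centre of its underside; z axis up.
There are look-alikes about, which are no part of the job. What is shaped like the steel_flask but purple is not meant. Leave any black or pink look-alike of the red_tree alone.

How it is judged:
On the way, in this order (a step that is already met when the one before it is completed fails the run):
1. the red tree stands in the blue base, released (horizontal distance between red_tree and blue_base below 0.012 m and z of red_tree in the frame of blue_base between 0.004 and 0.0115 m and angle between red_tree's own z axis and vertical below 0.12 rad and contact force between the fingers and red_tree below 0.1 N and linear speed of red_tree below 0.03 m/s), for 0.2 s.
2. the green tree stands in the yellow base, released (horizontal distance between green_tree and yellow_base below 0.012 m and z of green_tree in the frame of yellow_base between 0.004 and 0.0115 m and angle between green_tree's own z axis and vertical below 0.12 rad and contact force between the fingers and green_tree below 0.1 N and linear speed of green_tree below 0.03 m/s), for 0.2 s.
3. the steel flask stands in the blue base around the upright red tree, released (horizontal distance between each of steel_flask, red_tree and blue_base below 0.012 m and z of steel_flask in the frame of blue_base between 0.004 and 0.0115 m and angle between steel_flask's own z axis and vertical below 0.06 rad and z of red_tree in the frame of blue_base between 0.004 and 0.0115 m and angle between red_tree's own z axis and vertical below 0.12 rad and contact force between the fingers and steel_flask below 0.1 N and linear speed of steel_flask below 0.03 m/s), for 0.2 s.
4. the brass flask stands in the yellow base around the upright green tree, released (horizontal distance between each of brass_flask, green_tree and yellow_base below 0.012 m and z of brass_flask in the frame of yellow_base between 0.004 and 0.0115 m and angle between brass_flask's own z axis and vertical below 0.06 rad and z of green_tree in the frame of yellow_base between 0.004 and 0.0115 m and angle between green_tree's own z axis and vertical below 0.12 rad and contact force between the fingers and brass_flask below 0.1 N and linear speed of brass_flask below 0.03 m/s), for 0.2 s.
5. the cap sits flat on the steel flask, released (horizontal distance between cap and steel_flask below 0.012 m and z of cap in the frame of steel_flask between 0.072 and 0.08 m and angle between cap's own z axis and vertical below 0.06 rad and contact force between the fingers and cap below 0.1 N and linear speed of cap below 0.03 m/s), for 0.2 s.
At the end, for the whole second after the job is handed in: Red tree upright (0.12 rad) in the blue base's middle ring, green tree in the yellow base's; steel flask flat (0.06 rad) on the blue base round the red tree, brass flask likewise on the yellow; cap flat in the steel flask's mouth. Each within 12 mm of centre, released, at rest (all of step 3 and all of step 4 and all of step 5 and contact force between the fingers and red_tree below 0.1 N and linear speed of each of red_tree, green_tree below 0.03 m/s and contact force between the fingers and green_tree below 0.1 N); the robot touches nothing.
It fails at once if a tree is dropped (moves faster than 0.7 m/s while not held) ((linear speed of red_tree above 0.7 m/s and contact force between the fingers and red_tree below 0.05 N) or (linear speed of green_tree above 0.7 m/s and contact force between the fingers and green_tree below 0.05 N)).
It fails at once if a flask is dropped (moves faster than 0.7 m/s while not held) ((linear speed of steel_flask above 0.7 m/s and contact force between the fingers and steel_flask below 0.05 N) or (linear speed of brass_flask above 0.7 m/s and contact force between the fingers and brass_flask below 0.05 N)).
It fails at once if the cap is dropped (moves faster than 0.7 m/s while not held) ((linear speed of cap above 0.7 m/s and contact force between the fingers and cap below 0.05 N)).
It fails at once if the jar is shifted by more than 20 mm (distance of jar from where it was at the start of the episode above 0.02 m).
It fails at once if the copper figure is shifted by more than 20 mm (distance of figure from where it was at the start of the episode above 0.02 m).
It also fails if it takes over 138 s, if anything falls off the work surface, if the arm or the gripper's body presses on something with over 40 N, if the wrist force passes 120 N, or if a joint passes its speed limit or range.

## Working session

There is one attempt and no reset: what is moved stays moved. The work goes in short steps, each a Python script; the robot and the scene stay as the last script left them, time stands still between calls to the robot, and variables do not carry over. Pictures are saved under pics/ and viewed, about 12 in all and at most 16, crops included, and the job is handed in when it is done.

```bash
mkdir -p pics; ls; python3 - <<'E'
from rig import robot
import cv2
for n in("top","scene"):
    im=robot.grab_frame(n); cv2.imwrite(f"pics/{n}0.png",cv2.resize(im[:,:,::-1],(800,600),interpolation=cv2.INTER_CUBIC)); print(n,robot.camera_info(n))
print(robot.camera_info("wrist"))
E
```

```text
pics
top {'fx': 471.4783727648449, 'fy': 471.4783727648449, 'cx': 277.1469291399351, 'cy': 208.69011735031626, 'rvec': array([ 2.16305709, -2.15488623,  0.11198948]), 'tvec': array([-0.03763422,  0.60485484,  1.01269943])}
scene {'fx': 433.3023388429722, 'fy': 433.3023388429722, 'cx': 276.2214652820969, 'cy': 208.41876864262264, 'rvec': array([ 2.11546347,  0.4892157 , -0.26888762]), 'tvec': array([-0.50828168, -0.13599448,  1.16537163])}
{'fx': 317.967039649706, 'fy': 317.967039649706, 'cx': 280.27318996395985, 'cy': 206.66173096255946, 'rvec': array([-2.32216682,  1.74477733,  0.25181032]), 'tvec': array([-0.62614181, -0.02903831,  0.3925856 ])}
```

View pics/top0.png

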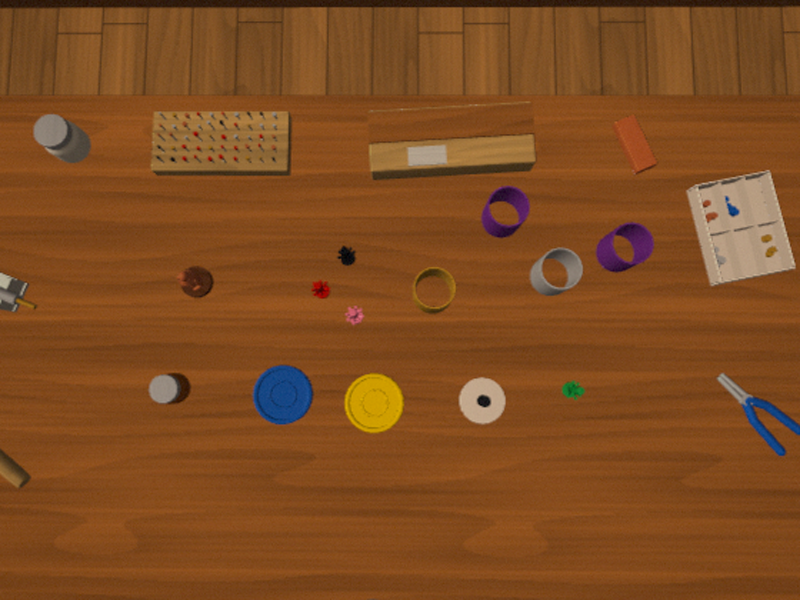

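View pics/scene0.png

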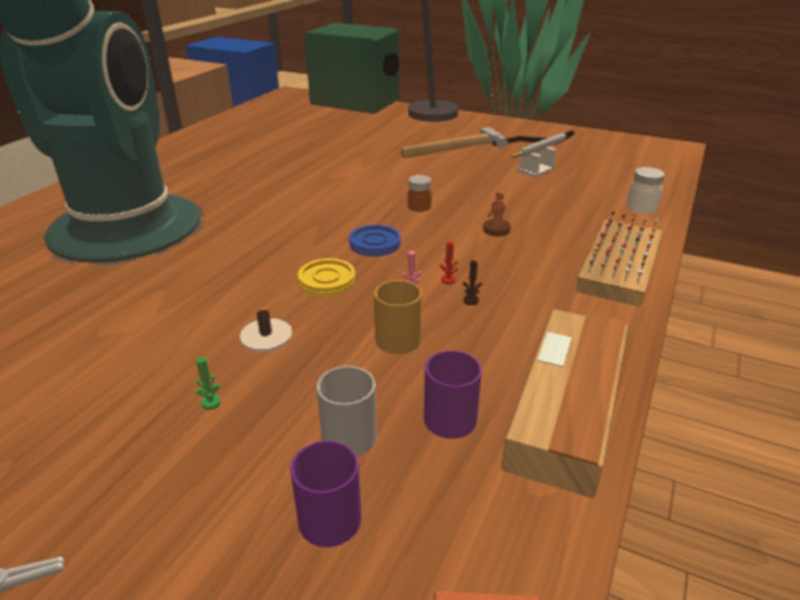

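Top view (800 px scale), candidates:
- **Red tree:** red (320,289). Look-alikes are black (346,256) and pink (354,315). Green tree is at (572,390).
- **Flasks:** steel is grey (556,271), brass is (434,290). The purple tubes (505,211) and (625,247) are not meant.
- **Bases and cap:** blue (283,394), yellow (374,403), cap (482,401).
- **Bystanders:** jar (165,389), figure (195,281).

Next I'll take an enlarged crop.

```bash
cat > h.py <<'E'
import numpy as np, cv2
from rig import robot
def ray(cam,uv,z,info=None):
    c=info or robot.camera_info(cam); R,_=cv2.Rodrigues(np.array(c['rvec'])); o=-R.T@c['tvec']
    d=R.T@np.array([(uv[0]-c['cx'])/c['fx'],(uv[1]-c['cy'])/c['fy'],1.]); return (o+d*(z-o[2])/d[2]).round(4)
def proj(cam,p,info=None):
    c=info or robot.camera_info(cam); K=np.array([[c['fx'],0,c['cx']],[0,c['fy'],c['cy']],[0,0,1.]])
    return cv2.projectPoints(np.array([p],float),np.array(c['rvec']),np.array(c['tvec']),K,None)[0].ravel().round(1)
E
python3 - <<'E'
from h import *
im=cv2.imread('pics/top0.png'); 
s=0.7
for n,uv,z in [('red',(320,289),.06),('black',(346,256),.06),('pink',(354,315),.06),('green',(572,390),.06),('steel',(556,271),.05),('brass',(434,290),.05),('blue',(283,394),.014),('yellow',(374,403),.014),('cap',(482,401),.01),('knob',(484,401),.044),('jar',(165,389),.06),('fig',(195,281),.03),('pur1',(505,211),.05),('pur2',(625,247),.05)]:
    print(n,ray('top',np.array(uv)*s,z))
raw=robot.grab_frame("top")[:,:,::-1]
a=cv2.resize(raw[160:310,165:430],None,fx=3,fy=3,interpolation=cv2.INTER_CUBIC); cv2.imwrite('pics/crop1.png',a)
E
```

```text
red [0.6156 0.0798 0.06  ]
black [0.6665 0.0409 0.06  ]
pink [0.5762 0.0277 0.06  ]
green [ 0.4653 -0.2983  0.06  ]
steel [ 0.6459 -0.2809  0.05  ]
brass [ 0.6159 -0.0938  0.05  ]
blue [0.4561 0.1405 0.014 ]
yellow [ 0.4428 -0.0017  0.014 ]
cap [ 0.4465 -0.1702  0.01  ]
knob [ 0.4478 -0.1692  0.044 ]
jar [0.464  0.3095 0.06  ]
fig [0.6315 0.28   0.03  ]
pur1 [ 0.7397 -0.204   0.05  ]
pur2 [ 0.6835 -0.3876  0.05  ]
```

View pics/crop1.png

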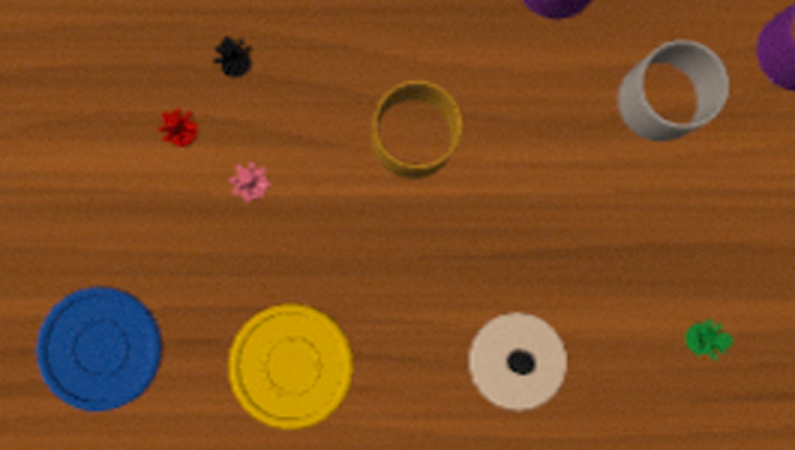

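Crop 1 confirms red tree at crop (179,127), with black at (234,57) and pink at (249,182) as the ones to avoid. Steel is at (675,90), brass (416,130), green (709,340), blue (99,349), yellow (290,366), cap (518,361). Next I'll fit the silhouettes of the known shapes in both fixed cameras.

```bash
cat > fit.py <<'E'
from h import *
from scipy.optimize import least_squares
T=np.linspace(0,2*np.pi,48,endpoint=False)
def circ(r,z): return np.c_[r*np.cos(T),r*np.sin(T),0*T+z]
flask=np.vstack([circ(.032,0),circ(.032,.08)]); tree=np.vstack([circ(.012,0),circ(.012,.006),circ(.006,.07),circ(.014,.03),circ(.014,.015)])
base=np.vstack([circ(.046,0),circ(.046,.016)]); cap=np.vstack([circ(.036,.004),circ(.036,.010)])
# name: (model, approx, hsv lo, hi)
OBJ={'red_tree':(tree,(.616,.080),lambda h,s,v:((h<4)|(h>174))&(s>200)&(v>70)),
'green_tree':(tree,(.465,-.298),lambda h,s,v:(h>45)&(h<85)&(s>100)),
'steel_flask':(flask,(.646,-.281),lambda h,s,v:(s<60)&(v>45)),
'brass_flask':(flask,(.616,-.094),lambda h,s,v:(h>=16)&(h<32)&(s>60)),
'blue_base':(base,(.456,.1405),lambda h,s,v:(h>95)&(h<125)&(s>120)),
'yellow_base':(base,(.443,-.002),lambda h,s,v:(h>=21)&(h<35)&(s>150)&(v>60)),
'cap':(cap,(.4465,-.170),lambda h,s,v:(s<90)&(v>90))}
def hullstats(pts):
    hu=cv2.convexHull(pts.astype(np.float32)); m=cv2.moments(hu); return np.array([m['m10']/m['m00'],m['m01']/m['m00']]),m['m00'],hu
def fit(name,im,info,xy0=None,z0=0.):
    model,xy,f=OBJ[name]; xy=np.array(xy0 if xy0 is not None else xy)
    K=np.array([[info['fx'],0,info['cx']],[0,info['fy'],info['cy']],[0,0,1.]])
    P=lambda q:cv2.projectPoints(model+[q[0],q[1],z0],np.array(info['rvec']),np.array(info['tvec']),K,None)[0][:,0]
    h,s,v=cv2.split(cv2.cvtColor(im,cv2.COLOR_RGB2HSV)); m=f(h,s,v).astype(np.uint8)
    x,y,w,hh=cv2.boundingRect(P(xy).astype(np.float32)); e=int(max(8,.2*w)); roi=np.zeros_like(m); roi[max(0,y-e):y+hh+e,max(0,x-e):x+w+e]=1; m*=roi
    n,l,st,_=cv2.connectedComponentsWithStats(m); 
    if n<2: return None
    k=1+st[1:,4].argmax(); m=(l==k)
    c,A,_=hullstats(np.argwhere(m)[:,::-1]); 
    q=least_squares(lambda q:hullstats(P(q))[0]-c,xy).x
    return q.round(4),round(A/hullstats(P(q))[1],2)
E
python3 - <<'E'
from fit import *
for cam in('top','scene'):
    im=robot.grab_frame(cam); i=robot.camera_info(cam)
    for n in OBJ: print(cam,n,fit(n,im,i))
i=robot.camera_info('wrist');R,_=cv2.Rodrigues(np.array(i['rvec']));print('wristcam',-R.T@i['tvec'],R,robot.get_state()['ee_pos'],robot.get_state()['tool_rot'])
E
```

```text
top red_tree (array([0.6203, 0.0842]), 0.63)
top green_tree (array([ 0.465, -0.308]), 0.76)
top steel_flask (array([ 0.6459, -0.2816]), 0.9)
top brass_flask (array([ 0.6168, -0.0923]), 0.95)
top blue_base (array([0.4559, 0.1426]), 0.92)
top yellow_base (array([ 0.4441, -0.0009]), 0.98)
top cap (array([ 0.4485, -0.1703]), 0.91)
scene red_tree (array([0.6357, 0.0456]), 0.08)
scene green_tree (array([ 0.4645, -0.3082]), 0.69)
scene steel_flask (array([ 0.646, -0.281]), 0.85)
scene brass_flask (array([ 0.6157, -0.0916]), 0.91)
scene blue_base (array([0.4533, 0.1478]), 0.51)
scene yellow_base (array([ 0.4433, -0.    ]), 0.84)
scene cap (array([ 0.4477, -0.1692]), 0.86)
wristcam [ 0.25337895 -0.57924272  0.38416877] [[ 0.27809654 -0.9605524  -0.001181  ]
 [-0.92187236 -0.26724299  0.28059317]
 [-0.26984006 -0.07694325 -0.95982607]] [ 0.1737454  -0.60015942  0.19525441] [[ 9.60553705e-01  2.78094453e-01 -2.34802644e-04]
 [ 2.78094545e-01 -9.60553534e-01  5.77278632e-04]
 [-6.50025242e-05 -6.19804463e-04 -9.99999806e-01]]
```

Both cameras agree to about 1–2 mm, except on red and blue, which are partly masked in the scene view. The wrist camera will settle the red tree on the way.

```bash
cat >> fit.py <<'E'
D=np.array([[1.,0,0],[0,-1,0],[0,0,-1]])
def look(name,xy,z=.2,save=None,z0=0.,move=True):
    if move: robot.move_ptp([xy[0],xy[1],z],D)
    info=robot.camera_info('wrist'); im=robot.grab_frame('wrist')
    if save: cv2.imwrite(f'pics/{save}.png',im[:,:,::-1])
    return fit(name,im,info,xy,z0),info,im
E
python3 - <<'E'
from fit import *
print(robot.ik([.618,.083,.2],D))
r,i,im=look('red_tree',(.618,.083),.2,'w1'); print(r, robot.get_state()['time'],robot.get_state()['ee_pos'],robot.get_state()['qpos'])
for z in(0,.07): print(proj('wrist',[.618,.083,z],i))
E
```

```text
[ 0.3489636   0.50856852 -0.73750168  1.59353004  0.36185407  1.18082543
 -2.03553954]
(array([0.6206, 0.0831]), 0.73) 3.1667 [0.61812294 0.0822172  0.19994306] [ 0.34967371  0.50854307 -0.73692207  1.59349388  0.36187243  1.18082479
 -2.03529874]
[278.3 183. ]
[277.9 197.1]
```

View pics/w1.png

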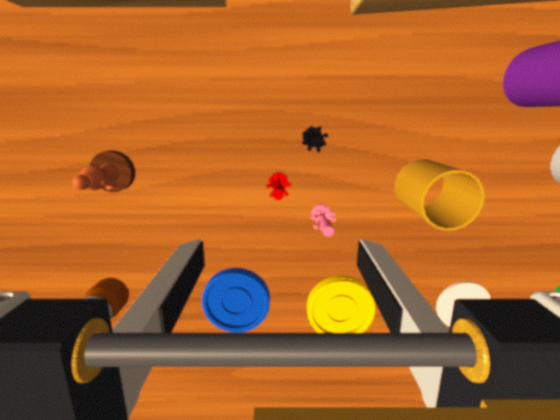

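The red tree is at wrist pixel (278,185), clear of black (314,138) and pink (322,219), and the fit matches the top view to 1 mm. Picking it now.

```bash
cat >> fit.py <<'E'
def st(t=''):
    s=robot.get_state(); print(t,'t',round(s['time'],1),'pos',np.round(s['ee_pos'],4),'open',round(s['opening'],4),'F',np.round(s['force'],1))
def pick(xy,zg,opening,zup,R=D,close=0.):
    robot.gripper_to(opening)
    robot.move_ptp([*xy,max(zg+.09,.17)],R)
    print('touch',robot.move_linear([*xy,zg],velocity=.12,threshold=8)); st('down')
    robot.gripper_to(close); st('gripped')
    robot.move_linear([*xy,zup],velocity=.15); st('lifted')
def place(xy,zt,zhi,opening,zup,R=D,thr=2.5):
    robot.move_ptp([*xy,zhi],R)
    robot.move_linear([*xy,zt+.012],velocity=.12)
    robot.pause(.2)
    print('touch',robot.move_linear([*xy,zt-.003],velocity=.02,threshold=thr)); st('set')
    robot.gripper_to(opening); robot.pause(.1); st('open')
    robot.move_linear([*xy,zup],velocity=.15)
E
python3 - <<'E'
from fit import *
im=cv2.imread('pics/w1.png')[:,:,::-1].copy(); i=robot.camera_info('wrist')
for n in('blue_base','yellow_base','brass_flask'): print(n,fit(n,im,i))
pick((.6204,.0835),.056,.045,.17)
cv2.imwrite('pics/w2.png',robot.grab_frame('wrist')[:,:,::-1])
E
```

```text
blue_base (array([0.4562, 0.1418]), 0.91)
yellow_base (array([ 0.4466, -0.0013]), 0.92)
brass_flask (array([ 0.6161, -0.0929]), 0.98)
touch False
down t 5.4 pos [0.6209 0.0836 0.0568] open 0.0452 F [-0.3  0.3  0.4]
gripped t 6.1 pos [0.6205 0.0835 0.0561] open 0.0104 F [-0.4 -0.1  1.1]
lifted t 7.0 pos [0.6199 0.0833 0.169 ] open 0.0096 F [-0.1  0.2 -0.3]
```

View pics/w2.png

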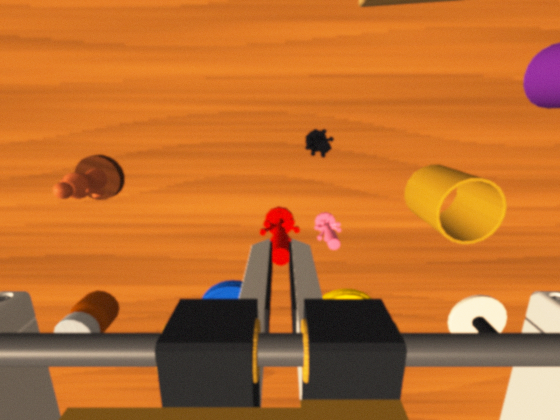

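```bash
python3 - <<'E'
from fit import *
i=robot.camera_info('wrist'); p=robot.get_state()['ee_pos']
for dz in(.014,0,-.019,-.056): print(dz,proj('wrist',p+[0,0,dz],i))
st()
im=robot.grab_frame('wrist'); cv2.imwrite('pics/w3.png',cv2.resize(im[180:300,200:360,::-1],None,fx=5,fy=5,interpolation=cv2.INTER_CUBIC))
E
```

```text
0.014 [277.4 257.3]
0 [277.6 247.8]
-0.019 [277.9 236.8]
-0.056 [278.2 219.8]
 t 7.0 pos [0.6199 0.0834 0.1689] open 0.01 F [ 0.   0.2 -0.9]
```

View pics/w3.png

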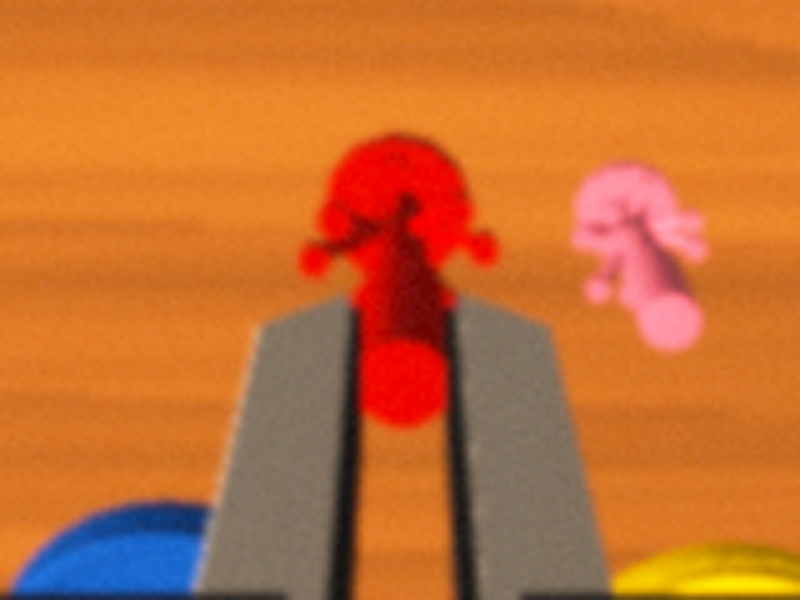

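The red tree hangs straight, with its top at (280,257) and foot at (280,218), as predicted. Placing it.

```bash
python3 - <<'E'
from fit import *
place((.456,.1422),.065,.17,.045,.2)
i=robot.camera_info('wrist'); im=robot.grab_frame('wrist'); cv2.imwrite('pics/w4.png',im[:,:,::-1])
print(fit('red_tree',im,i,(.456,.142),.008),fit('blue_base',im,i,(.456,.142)))
t=robot.grab_frame('top'); print(fit('red_tree',t,robot.camera_info('top'),(.456,.142),.008)); st()
E
```

```text
touch True
set t 9.6 pos [0.456  0.1424 0.0639] open 0.0097 F [-0.6  1.3  4.6]
open t 10.4 pos [0.4556 0.142  0.0639] open 0.045 F [-0.8  0.2 -0.6]
(array([0.4557, 0.1419]), 0.77) (array([0.4566, 0.1417]), 0.93)
(array([0.4636, 0.1441]), 0.01)
 t 11.5 pos [0.4556 0.1421 0.1992] open 0.0447 F [ 0.3 -1.   0.9]
```

View pics/w4.png

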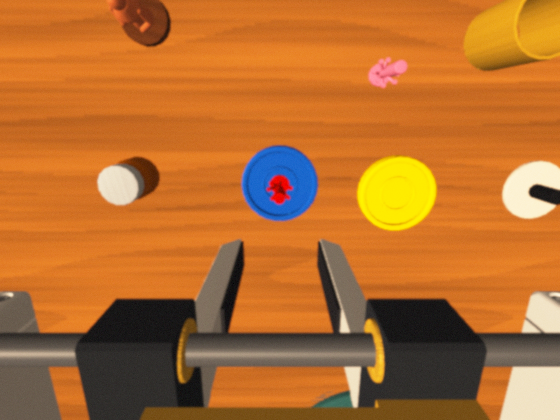

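Red stands in the middle of the blue base, at (279,188) in the picture. Next is the green tree, checked with a wrist look before the grasp.

```bash
python3 - <<'E'
from fit import *
r0=fit('yellow_base',robot.grab_frame('wrist'),robot.camera_info('wrist')); print(r0)
r,i,im=look('green_tree',(.465,-.307),.2,'w5'); print(r)
xy=r[0]
if np.linalg.norm(xy-[.465,-.307])<.006:
    pick(xy,.056,.045,.17)
    im=robot.grab_frame('wrist'); cv2.imwrite('pics/w6.png',cv2.resize(im[180:300,200:360,::-1],None,fx=5,fy=5))
    a=robot.get_state()['ee_pos']
    place((.4448,-.0008),.065,.17,.045,.2)
    r,i,im=look('green_tree',(.4448,-.0008),z0=.008,move=False,save='w7'); print(r,fit('yellow_base',im,i)); st()
E
```

```text
(array([ 0.4441, -0.0013]), 0.99)
(array([ 0.4653, -0.3086]), 0.81)
touch False
down t 14.9 pos [ 0.4658 -0.3088  0.0567] open 0.045 F [-0.2  0.1  0.4]
gripped t 15.5 pos [ 0.4653 -0.3086  0.056 ] open 0.0099 F [-0.5 -0.8  1.3]
lifted t 16.4 pos [ 0.4648 -0.3084  0.1691] open 0.0098 F [-0.8  0.3 -1.2]
touch True
set t 19.4 pos [ 0.4448 -0.0007  0.0639] open 0.0103 F [-0.2  0.6  5.4]
open t 20.2 pos [ 0.4444 -0.0009  0.0639] open 0.0447 F [ 0.3 -0.   0.1]
(array([ 0.4447, -0.0007]), 0.74) (array([ 0.4442, -0.0015]), 0.99)
 t 21.3 pos [ 0.4443 -0.0008  0.1992] open 0.045 F [ 0.4 -0.2  0.5]
```

View pics/w7.png

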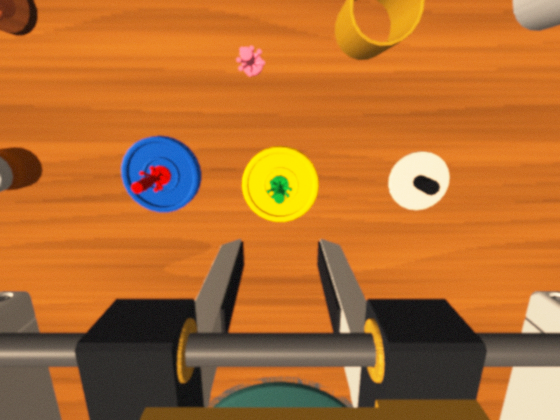

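Green stands centred in yellow at (279,188), and red is still upright in blue. Now the steel flask.

```bash
python3 - <<'E'
from fit import *
r,i,im=look('steel_flask',(.646,-.281),.24); print(r)
xy=r[0]
if np.linalg.norm(xy-[.646,-.281])<.006:
    pick(.5*(xy+[.646,-.281]),.062,.092,.24)
    im=robot.grab_frame('wrist'); cv2.imwrite('pics/w8.png',im[:,:,::-1])
E
```

```text
(array([ 0.6455, -0.2818]), 0.88)
touch False
down t 25.0 pos [ 0.6463 -0.2815  0.0629] open 0.0917 F [-0.8 -0.  -0.5]
gripped t 25.6 pos [ 0.6459 -0.2812  0.0622] open 0.0632 F [0.2 1.2 3.6]
lifted t 26.9 pos [ 0.6454 -0.2814  0.239 ] open 0.0637 F [-0.1  0.1 -4.2]
```

View pics/w8.png

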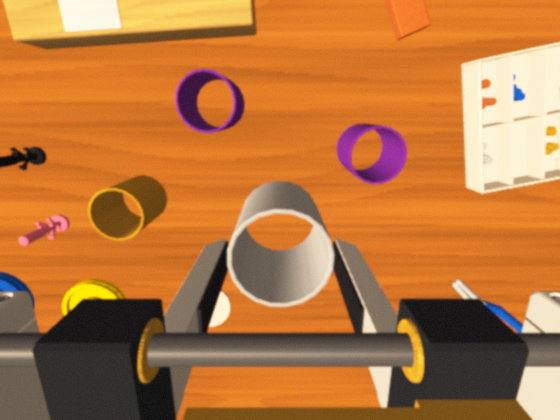

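The steel flask is held square between the jaws, with its mouth at (280,258). Placing it.

```bash
python3 - <<'E'
from fit import *
place((.4562,.142),.070,.25,.092,.24,thr=4)
i=robot.camera_info('wrist'); im=robot.grab_frame('wrist'); cv2.imwrite('pics/w9.png',im[:,:,::-1])
print(fit('steel_flask',im,i,(.456,.142),.008)); st()
E
```

```text
touch True
set t 31.0 pos [0.4561 0.1422 0.0699] open 0.0637 F [-0.4  1.   5.2]
open t 31.7 pos [0.4557 0.1417 0.0697] open 0.0916 F [-1.4  0.5 -0.2]
(array([0.4568, 0.1413]), 0.93)
 t 33.1 pos [0.4558 0.1419 0.2393] open 0.0922 F [-0.5  0.2 -0.3]
```

View pics/w9.png

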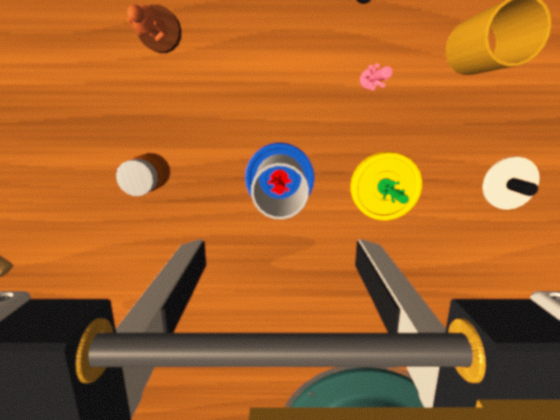

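The steel flask sits flat in the blue base around the red tree, which is upright at (280,182). Now the brass flask.

```bash
python3 - <<'E'
from fit import *
r,i,im=look('brass_flask',(.6163,-.0925),.24); print(r)
xy=r[0]
if np.linalg.norm(xy-[.6163,-.0925])<.006:
    pick(.5*(xy+[.6163,-.0925]),.062,.092,.24)
    if robot.get_state()['opening']>.06:
        place((.4446,-.0009),.070,.25,.092,.24,thr=4)
        i=robot.camera_info('wrist'); im=robot.grab_frame('wrist'); cv2.imwrite('pics/w10.png',im[:,:,::-1])
        print(fit('brass_flask',im,i,(.4446,-.0009),.008)); st()
        print(look('cap',(.448,-.1697),.24)[0])
E
```

```text
(array([ 0.6159, -0.0927]), 0.98)
touch False
down t 35.9 pos [ 0.6166 -0.0925  0.0628] open 0.0923 F [ 0.4 -0.2  1.4]
gripped t 36.4 pos [ 0.6162 -0.0924  0.0622] open 0.0632 F [0.7 2.2 2.2]
lifted t 37.8 pos [ 0.6157 -0.0926  0.2391] open 0.0637 F [ 0.5  0.6 -4.6]
touch True
set t 40.9 pos [ 0.4446 -0.0006  0.0699] open 0.0637 F [0.7 1.4 4.2]
open t 41.6 pos [ 0.444  -0.001   0.0698] open 0.0919 F [-0.4  1.2 -0.2]
(array([ 0.454 , -0.0017]), 1.44)
 t 43.0 pos [ 0.4442 -0.0008  0.2393] open 0.0921 F [-0.3  0.3  0.3]
(array([ 0.4481, -0.1704]), 0.94)
```

View pics/w10.png

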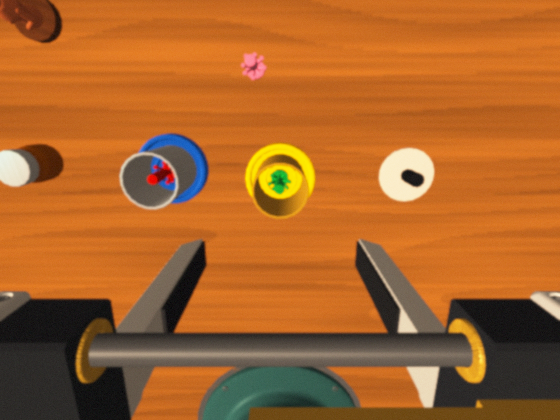

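The brass flask sits in the yellow base around the green tree; the larger area of its fit is just the yellow base merging into the mask. Last is the cap.

```bash
python3 - <<'E'
from fit import *
pick((.4481,-.1700),.032,.05,.22)
if robot.get_state()['opening']>.01:
    place((.4563,.1416),.116,.22,.05,.28,thr=3)
    i=robot.camera_info('wrist'); im=robot.grab_frame('wrist'); cv2.imwrite('pics/w11.png',im[:,:,::-1])
    print(fit('cap',im,i,(.4563,.1416),.084)); st()
    robot.move_ptp([.3,-.45,.3],D)
    cv2.imwrite('pics/s2.png',cv2.resize(robot.grab_frame('scene')[120:260,170:380,::-1],(800,533),interpolation=cv2.INTER_CUBIC))
    for c in('top','scene'): print(fit('cap',robot.grab_frame(c),robot.camera_info(c),(.4563,.1416),.084))
E
```

```text
touch False
down t 46.2 pos [ 0.4485 -0.1702  0.0326] open 0.05 F [0.3 0.  1. ]
gripped t 46.9 pos [ 0.4481 -0.17    0.032 ] open 0.0152 F [ 0.1 -0.1  2.1]
lifted t 48.3 pos [ 0.4477 -0.1699  0.2193] open 0.0156 F [-0.3  0.  -1.4]
touch True
set t 51.2 pos [0.4561 0.1417 0.1155] open 0.0156 F [-0.8 -0.   0.2]
open t 52.0 pos [0.456  0.1414 0.1157] open 0.0502 F [-0.4  0.1 -0.4]
(array([0.4615, 0.1429]), 1.14)
 t 53.3 pos [0.4559 0.1415 0.2793] open 0.0499 F [ 0.2 -0.1  0.4]
(array([0.456 , 0.1404]), 0.96)
(array([0.4682, 0.1195]), 1.35)
```

View pics/w11.png

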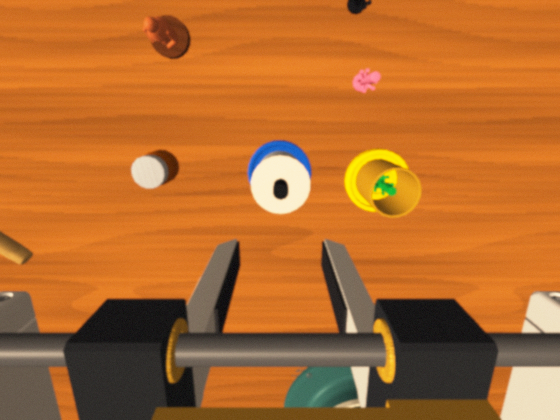

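View pics/s2.png

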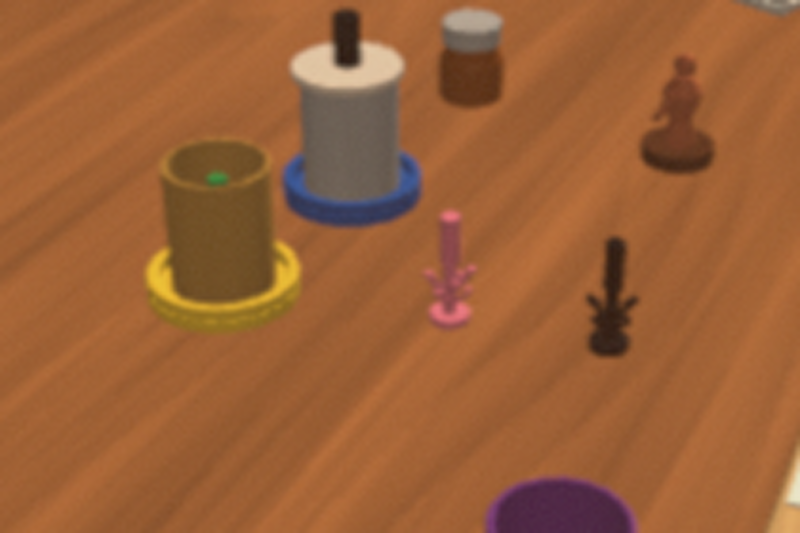

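The cap lies flat on the steel flask at (347,68). The green tree's top shows inside the brass flask at (217,178). Both flasks stand level in their lips, and the jar and figure haven't moved. Handing in.

```bash
python3 - <<'E'
from rig import robot
robot.pause(.3); print(robot.get_state()['time'],robot.get_state()['joint_vel'].__abs__().max()); robot.sign_off()
E
```

```text
55.9417 0.002348955078234509
the job is handed in; nothing more can be done
```

The job is done and handed in at about 56 s of the 138 s allowed. I set the red tree in the blue base, the green tree in the yellow base, then the steel flask, the brass flask and the cap, in that order. Each went down by light touch and was released, and the arm was then moved clear.

**Checks that agreed:** After placing, the trees and the steel flask measured within about 2 mm of their base centres. The top camera put the cap at (0.456, 0.140), about 1–2 mm from the flask's centre. The final pictures show both flasks level in their lips and the cap flat. The jar and figure look untouched, judged by eye.

**Checks that disagreed:**
- **Brass flask:** the wrist fit was about 9 mm off in x, with 1.44 times the expected area. The yellow base had merged into its colour mask.
- **Cap:** the scene and wrist fits were off (area 1.35 and 1.14 times expected). The likely cause is grey steel merging into the mask, so I relied on the pictures and the arm's position at release instead.
- **Red tree:** one top-camera check after placing found almost none of the tree (area 0.01). I ignored it because the wrist view showed the tree in place.

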